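# Wedge a stone window sill on its battens

## Robot

A 7-joint arm with a two-finger parallel gripper is mounted at the origin on a cart in front of the work surface, level with it; the furniture and walls round the work are solid. World frame = base frame: x ahead of the robot, y to its left, z up, the work surface at z = 0. Lengths are in m, angles in degrees, forces in N, time in s.
With the tool pointing down it reaches from about 0.35 to 0.9 m from the base axis. Payload 19.9 kg.
Tool frame: the origin (TCP) lies midway between the tips of the shut fingers; the grasp point (between the pads) lies 19 mm behind it; z points along the fingers, y is the direction in which the jaws open and shut (so a half turn about z gives the same grasp; the last joint's range is limited). The gripper opens to 94 mm and grips with 3 to 60 N. Pads are 16 mm wide; open, the fingers measure 119 mm over their backs; the gripper's body (75 mm by 177 mm) begins 78 mm behind the grasp point.
Start: joints at [-70.445, 23.915, -0.59, 92.452, 0.269, 63.638, -3.037], TCP at [0.233, 0.58, 0.205] pointing down, gripper open.
Joint ranges: [-161.28, 161.28], [-22.2, 115.67], [-73.04, 71.86], [3.21, 147.25], [-68.34, 248.33], [10.77, 114.83], [-161.83, 161.83]. Speed limits (degrees/s): [108.29, 108.29, 136.94, 136.94, 172.46, 172.46, 172.46].

## Interface

Orientations are given as a 3x3 rotation matrix whose columns are the frame's x, y, z axes.
In Python, from cell import r gives the robot as it stands.
- The arm moves only by the tool drive_tool, never from a script. Its argument "series" is a list of rows, each a list of 3 entries, a list of its own where there are three numbers: the turn, a rotation vector about the tool's x, y, z in degrees, then the shift along the tool's x, y, z in m, then the gripper command: -1 is fully open, 1 is shut, values between are in proportion. In form: [[[ax, ay, az], [dx, dy, dz], jaw], ...]. A call has 1 to 20 rows; each row shifts and turns the commanded pose from where the row before left it, along the tool's axes as they then stand; what a row does not reach is not made up. A row lasts 1/12 s, in which the tool goes at most 41.7 mm and 7.16 degrees, less where a joint would pass 70% of its speed; a pose out of reach is approached as far as the arm can. A call with a gripper value outside its range is refused whole. The fingers move at their own pace and stop on an object; the grip force is fixed at half the most. Time passes only in rows, so rows that do not move let the fingers close. It gives the time, the measured TCP pose, the force and the opening at its end, in the units of the state.
- r.get_obs(): the state, without advancing time (a new reading comes with each control period).
- r.grab_frame(name): name is "scene" or "top"; returns a dict with "frame" (420x560x3 uint8, red, green, blue), "camera_matrix" (3x3 intrinsics, pixels), "rvec" (rotation vector, rad) and "tvec" (3), from world to camera coordinates, as OpenCV has them. Camera axes: x right, y down, z forward; pixel columns grow to the right and rows downward; lengths in m; the calibration is good to about 2 mm. A picture is of the moment at which its call begins. There is no depth.
- r.job_done(): hands the job in, once; it reports no verdict.
The state is a dict: "time": time; "joints": joint angles; "qvel": joint speeds; "joint_efforts": joint torques, N m; "tcp_pos": TCP position; "ee_rot": TCP orientation; "ft_force": force on the tool from outside, world axes, zero at the start; "moment": the same for the moment, N m; "opening": finger opening in m.
Only numpy, scipy, OpenCV 4.12 (cv2) and the standard library are available. Lean on these libraries where they do the work, as an engineer would, in place of code of your own. Each camera call takes 0.05 s, during which the arm holds its last target. There are 200 camera calls.

## Task

The stone window sill lies on two battens and its middle is unsupported. Push the wooden wedge, thin end first and lying flat on the bench, into the gap under the sill's front edge, midway between the battens and square to the edge, until it is tight against the underside; then let go. Leave the offcut, the rubbing block and the tape measure where they are.

Things in the scene. Friction and masses are not known exactly. Their poses are not given: they have to be found in the camera images.
- wedge_center (a point): Centre of a loose plain beech wedge lying flat: 110 mm long, 34 mm wide, about 80 g. The point is half-way along and across, 13 mm above the flat underside. Its y axis runs along it: thin end (4 mm high) at y = -55 mm, thick end (26 mm) at +55 mm, parallel sides, evenly sloping top. z is up. It starts left or right of the sill, thin end pointing away from the robot within about 1 rad.
- gap_mouth (a point): Middle of the gap's mouth: under the sill's front (robot-side) lower edge, midway between the battens, half-way up the 16 mm gap between bench and sill (8 mm above the bench). x points straight into the gap, square to the front edge; y runs along the edge, z up. The wedge is tight with about 60 mm of it under the sill (its middle about 5 mm past the edge), 50 mm still showing.
- sill_top (a point): Centre of the top of the pale stone sill, 48 mm above the bench; axes as gap_mouth. Sill: 250 mm along y, 110 mm along x, 32 mm thick; low ribs at both ends and the rear rise to 60 mm. Two wooden battens below it, 30 mm wide, 16 mm high, centred 85 mm either side of the middle, run along x and show 10 mm in front. All is fixed to the bench and cannot move.
- offcut_center (a point): Centre of a loose rough limestone offcut, 60x68x55 mm, standing on the bench on the side opposite the wedge; the point is half-way up. A bystander: leave alone.
- sand_block_center (a point): Centre of a loose grey rubbing block, 66x79x30 mm, right of the sill; the point is half-way up. A bystander: leave alone.
- tape_center (a point): Centre of a loose yellow tape measure, 55x85x62 mm, left of the sill; the point is half-way up. A bystander: leave alone.

How it is judged:
By the outcome, as a careful person would: the job done as asked, in the order asked, and still so for the second after the job is handed in, with the robot touching nothing.
It also fails if it takes over 43 s, if anything falls off the work surface, if the arm or the gripper's body presses on something with over 40 N, if the wrist force passes 120 N, or if a joint passes its speed limit or range.

## Working session

There is one attempt and no reset: what is moved stays moved. The work goes in short steps, Python scripts to look and compute and a tool call to move; the robot and the scene stay as the last step left them, time stands still between calls to the robot, and variables do not carry over. Pictures are saved under pics/ and viewed, about 8 in all and at most 12, crops included, and the job is handed in when it is done.

Besides the shell and the picture viewer there is one more tool, called after "Call:" as a command line: name --argument value ..., lists and objects as JSON in quotes. drive_tool: Moves the arm, as the interface text tells. Its arguments: {"type":"object","properties":{"series":{"type":"array"}},"required":["series"]}

```bash
mkdir -p pics
cat > h.py <<'E'
import numpy as np, cv2
from cell import r
def snap(cam,tag,crop=None,s=1):
    d=r.grab_frame(cam); im=cv2.cvtColor(d["frame"],cv2.COLOR_RGB2BGR)
    np.savez(f"pics/{tag}.npz",K=d["camera_matrix"],rv=d["rvec"],t=d["tvec"],im=im)
    if crop: x0,y0,x1,y1=crop; im=im[y0:y1,x0:x1]
    cv2.imwrite(f"pics/{tag}.png",cv2.resize(im,None,fx=s,fy=s,interpolation=cv2.INTER_CUBIC))
def recrop(tag,new,crop,s):
    im=np.load(f"pics/{tag}.npz")["im"]; x0,y0,x1,y1=crop
    cv2.imwrite(f"pics/{new}.png",cv2.resize(im[y0:y1,x0:x1],None,fx=s,fy=s,interpolation=cv2.INTER_CUBIC))
def world(tag,uv,z):
    d=np.load(f"pics/{tag}.npz"); R=cv2.Rodrigues(d["rv"])[0]; t=d["t"].ravel()
    p=cv2.undistortPoints(np.float64(uv).reshape(-1,1,2),d["K"],None).reshape(-1,2)
    c=-R.T@t; w=np.c_[p,np.ones(len(p))]@R
    z=np.broadcast_to(z,len(p))
    return c+w*((z-c[2])/w[:,2])[:,None]
def pix(tag,P):
    d=np.load(f"pics/{tag}.npz")
    return cv2.projectPoints(np.float64(P).reshape(-1,3),d["rv"],d["t"],d["K"],None)[0].reshape(-1,2)
E
python3 - <<'E'
from h import *
snap("top","t0"); snap("scene","s0")
a=cv2.imread("pics/t0.png");b=cv2.imread("pics/s0.png")
cv2.imwrite("pics/t0.png",cv2.resize(a,(800,600),interpolation=2))
o=r.get_obs();print(o["time"],o["tcp_pos"],o["ee_rot"],o["opening"])
E
```

```text
0.1 [0.23332442 0.57945326 0.20490555] [[-9.27629203e-01  3.73502288e-01 -3.19808861e-04]
 [ 3.73502415e-01  9.27628643e-01 -1.02325274e-03]
 [-8.55233788e-05 -1.06864850e-03 -9.99999425e-01]] 0.09366364362560983
```

View pics/t0.png

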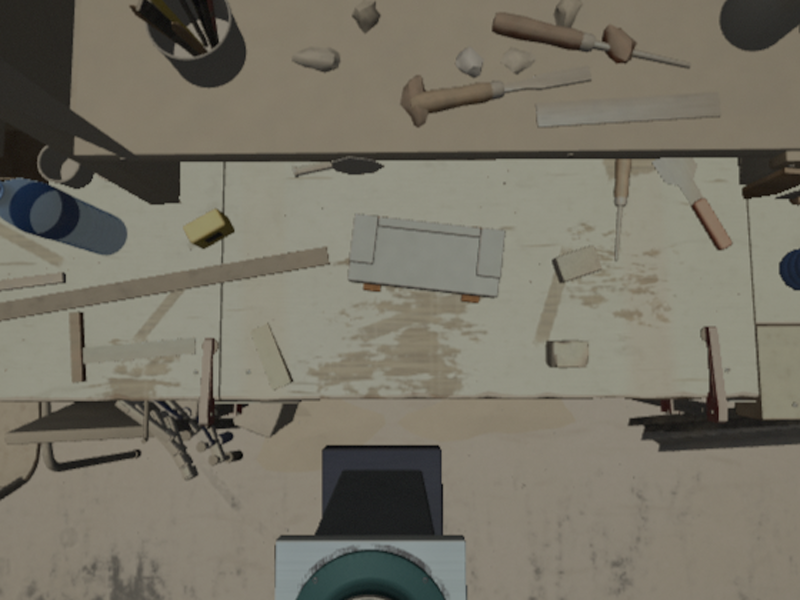

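View pics/s0.png

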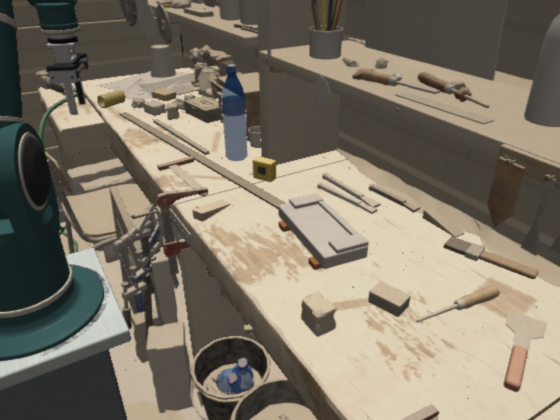

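The top view (800x600 scale) shows the wedge near (270,357), the sill near (427,255) with its battens at (372,287) and (470,298), the offcut at (568,354), the block at (578,264) and the tape at (208,228). I'll enlarge the wedge and sill.

Run:
```python
from h import *
recrop("t0","t0c",(160,135,370,285),3.8)
print(world("t0",np.array([[270,357],[568,354],[578,264],[208,228],[220,395],[700,395]])*.7,0))
d=np.load("pics/t0.npz");R=cv2.Rodrigues(d["rv"])[0];print(-R.T@d["t"].ravel())
```

```text
[[ 0.45352183  0.17063814  0.        ]
 [ 0.45607815 -0.34095117  0.        ]
 [ 0.6114816  -0.36347818  0.        ]
 [ 0.67980619  0.28314932  0.        ]
 [ 0.38922143  0.25560575  0.        ]
 [ 0.38573129 -0.56197124  0.        ]]
[ 0.47395711 -0.04577035  0.95460996]
```

View pics/t0c.png

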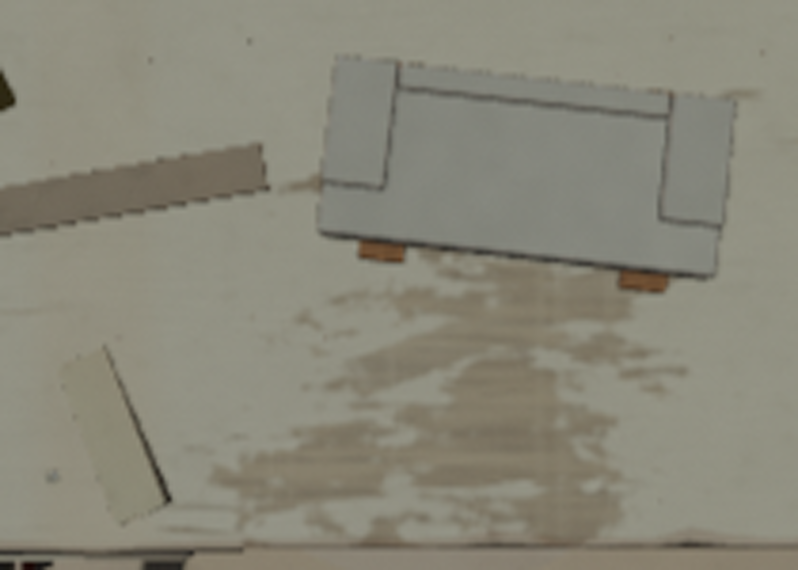

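Run:
```python
from h import *
o=np.array([160,135]);f=lambda a:np.array(a)/3.8+o
sf=world("t0",f([[318,231],[716,274],[333,55],[736,98]]),[.048,.048,.06,.06]);print(sf)
d=sf[0]-sf[1];print("len",np.linalg.norm(d[:2]),"ang of y axis",np.degrees(np.arctan2(d[1],d[0]))-90)
b=world("t0",f([[359,258],[404,261],[619,287],[665,291]]),.016);print("batt",b,(b[0]+b[1])/2,(b[2]+b[3])/2)
m=b.mean(0);dd=b[0]+b[1]-b[2]-b[3];print(m,np.degrees(np.arctan2(dd[1],dd[0]))-90)
w=world("t0",f([[62,363],[105,346],[122,524],[168,501]]),[.004,.004,.026,.026]);print(w)
tn=(w[0]+w[1])/2;tk=(w[2]+w[3])/2;print("wedge",(tn+tk)/2,np.linalg.norm(tn-tk),np.degrees(np.arctan2(*(tn-tk)[1::-1])))
```

```text
[[ 0.5809564   0.03206971  0.048     ]
 [ 0.55261016 -0.21417544  0.048     ]
 [ 0.68926708  0.02188799  0.06      ]
 [ 0.66037128 -0.22668613  0.06      ]]
len 0.24787130440749225 ang of y axis -6.566637764056935
batt [[ 0.5671107   0.00844085  0.016     ]
 [ 0.56499419 -0.02045667  0.016     ]
 [ 0.54741905 -0.15799347  0.016     ]
 [ 0.54467506 -0.18732792  0.016     ]] [ 0.56605245 -0.00600791  0.016     ] [ 0.54604705 -0.17266069  0.016     ]
[ 0.55604975 -0.0893343   0.016     ] -6.845165278343316
[[0.50117272 0.20168173 0.004     ]
 [0.51202218 0.17391956 0.004     ]
 [0.3996222  0.1565804  0.026     ]
 [0.41376056 0.12785864 0.026     ]]
wedge [0.45664442 0.16501008 0.015     ] 0.11199491829648653 24.52435882736673
```

Call:
drive_tool --series '[[[0, 0, -6.63], [0, 0, 0], -1], [[0, 0, -6.63], [0, 0, 0], -1], [[0, 0, -6.63], [0, 0, 0], -1], [[0, 0, -6.63], [0, 0, 0], -1], [[0, 0, -6.63], [0, 0, 0], -1], [[0, 0, -6.63], [0, 0, 0], -1], [[0, 0, -6.63], [0, 0, 0], -1], [[0, 0, 0], [0, -0.036, 0], -1], [[0, 0, 0], [0, -0.036, 0], -1], [[0, 0, 0], [0, -0.036, 0], -1], [[0, 0, 0], [0, -0.036, 0], -1], [[0, 0, 0], [0, -0.036, 0.01], -1], [[0, 0, 0], [0, -0.036, 0.01], -1], [[0, 0, 0], [0, -0.036, 0.01], -1], [[0, 0, 0], [0, -0.036, 0.015], -1], [[0, 0, 0], [0, -0.036, 0.015], -1], [[0, 0, 0], [0, -0.036, 0.015], -1], [[0, 0, 0], [0, -0.036, 0.015], -1], [[0, 0, 0], [0, -0.036, 0.015], -1], [[0, 0, 0], [0.004, -0.036, 0.015], -1], [[0, 0, 0], [0, 0, 0], -1]]'

```text
$.series: bad value
```

Run:
```python
from h import *
snap("scene","s1",(150,150,350,300),4)
o=r.get_obs();print(o["time"],o["tcp_pos"],o["ee_rot"],o["opening"],o["joints"],o["ft_force"])
```

```text
0.15 [0.23335367 0.5794997  0.20499589] [[-9.27633296e-01  3.73492169e-01 -2.60754733e-04]
 [ 3.73492251e-01  9.27632891e-01 -8.70808947e-04]
 [-8.33556561e-05 -9.05181245e-04 -9.99999587e-01]] 0.0943586704700128 [-70.44444592  23.93861198  -0.59109013  92.47626015   0.27004962
  63.63855114  -3.03598196] [-0.11730184 -0.51641612  0.36819221]
```

21 rows was one too many; I'll send 20.

Call:
drive_tool --series '[[[0, 0, -6.63], [0, 0, 0], -1], [[0, 0, -6.63], [0, 0, 0], -1], [[0, 0, -6.63], [0, 0, 0], -1], [[0, 0, -6.63], [0, 0, 0], -1], [[0, 0, -6.63], [0, 0, 0], -1], [[0, 0, -6.63], [0, 0, 0], -1], [[0, 0, -6.63], [0, 0, 0], -1], [[0, 0, 0], [0, -0.036, 0], -1], [[0, 0, 0], [0, -0.036, 0], -1], [[0, 0, 0], [0, -0.036, 0], -1], [[0, 0, 0], [0, -0.036, 0], -1], [[0, 0, 0], [0, -0.036, 0.01], -1], [[0, 0, 0], [0, -0.036, 0.01], -1], [[0, 0, 0], [0, -0.036, 0.01], -1], [[0, 0, 0], [0, -0.036, 0.015], -1], [[0, 0, 0], [0, -0.036, 0.015], -1], [[0, 0, 0], [0, -0.036, 0.015], -1], [[0, 0, 0], [0, -0.036, 0.015], -1], [[0, 0, 0], [0, -0.036, 0.015], -1], [[0, 0, 0], [0.004, -0.036, 0.015], -1]]'

```text
time: 1.82
tcp_pos: [0.4245, 0.1506, 0.085]
ee_rot: [[-0.91, -0.415, 0.001], [-0.415, 0.91, 0.0], [-0.001, -0.0, -1.0]]
ft_force: [1.2, -0.5, 0.1]
opening: 0.0944
```

Run:
```python
from h import *
snap("scene","s1",(150,150,350,300),4)
o=r.get_obs();print(o["time"],o["tcp_pos"],o["ee_rot"],o["opening"],o["joints"],o["ft_force"])
```

```text
1.8667 [0.42480141 0.14362281 0.08251202] [[-0.91252404 -0.40901889 -0.00184831]
 [-0.40901169  0.91252305 -0.00333445]
 [ 0.00305048 -0.00228678 -0.99999273]] 0.09397815520049757 [-26.18859086  16.22788149   3.94869204 122.90760185  -1.47073115
  41.08110012  92.85812612] [ -0.47236854 -10.42855617  -3.09117467]
```

View pics/s1.png

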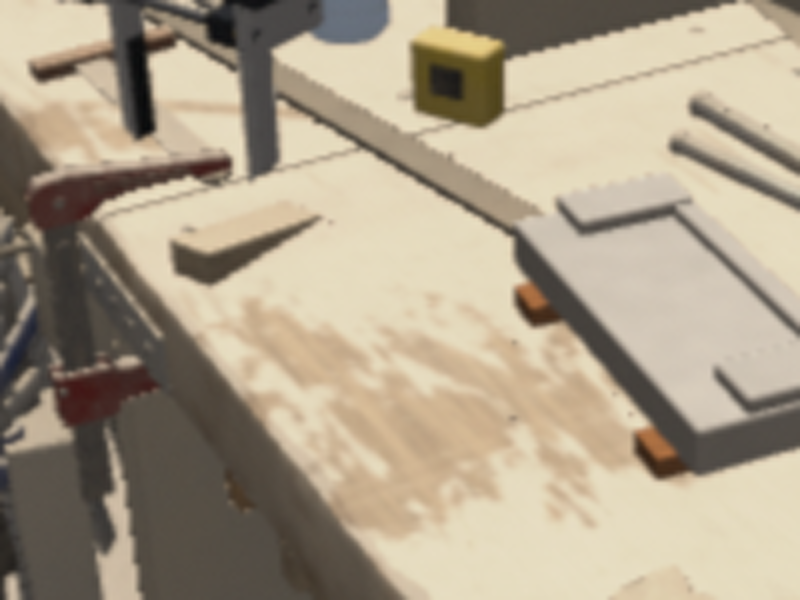

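The gripper stands open above and behind the wedge, straddling its line; the wedge (175-330, 205-280 in the crop) is undisturbed. Next I descend and close.

Call:
drive_tool --series '[[[0, 0, 0], [0, 0, 0], -1], [[0, 0, 0], [0, 0, 0], -1], [[0, 0, 0], [0, 0, 0.02], -1], [[0, 0, 0], [0, 0, 0.02], -1], [[0, 0, 0], [0, 0, 0.015], -1], [[0, 0, 0], [0, 0, 0.01], -1], [[0, 0, 0], [0, 0, 0.01], -1], [[0, 0, 0], [0, 0, 0.005], -1], [[0, 0, 0], [0, 0, 0], -1], [[0, 0, 0], [0, 0, 0], 1], [[0, 0, 0], [0, 0, 0], 1], [[0, 0, 0], [0, 0, 0], 1], [[0, 0, 0], [0, 0, 0], 1], [[0, 0, 0], [0, 0, 0], 1], [[0, 0, 0], [0, 0, 0], 1], [[0, 0, 0], [0, 0, 0], 1], [[0, 0, 0], [0, 0, 0], 1], [[0, 0, 0], [0, 0, 0], 1], [[0, 0, 0], [0, 0, 0], 1]]'

```text
time: 3.45
tcp_pos: [0.4237, 0.1521, 0.0055]
ee_rot: [[-0.91, -0.414, -0.0], [-0.414, 0.91, -0.0], [0.0, -0.0, -1.0]]
ft_force: [0.1, 0.2, 0.8]
opening: 0.0338
```

Run:
```python
from h import *
snap("scene","s2",(150,150,350,300),4)
o=r.get_obs();print(o["time"],o["tcp_pos"],o["ee_rot"],o["opening"],o["ft_force"])
```

```text
3.5 [0.42369149 0.15212365 0.00545621] [[-9.10119876e-01 -4.14345034e-01 -5.94543056e-05]
 [-4.14345026e-01  9.10119875e-01 -1.12835908e-04]
 [ 1.00863543e-04 -7.80596068e-05 -9.99999992e-01]] 0.034085726370836 [-0.07577728 -0.13077739  1.23014477]
```

View pics/s2.png

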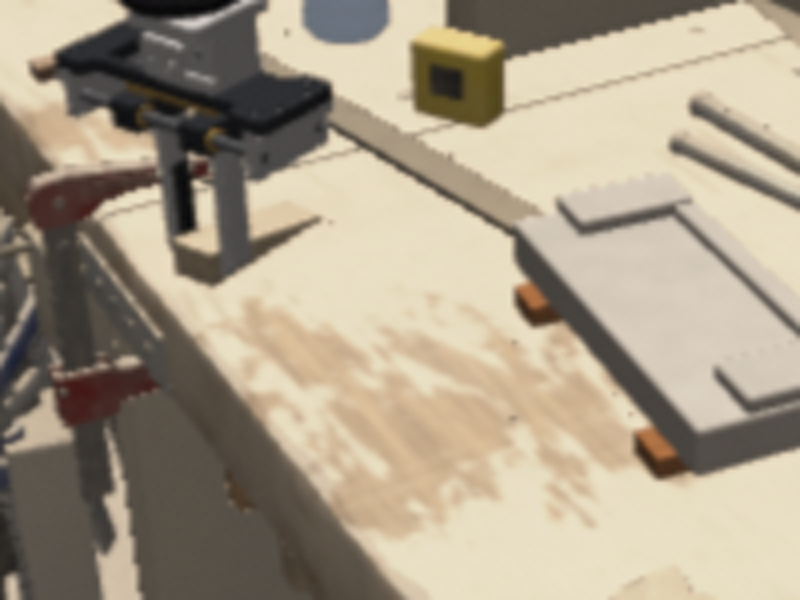

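Gripped: opening 34 mm, with the fingers near the thick end. Next I lift, turn it square to the sill edge and carry it in front of the gap.

Call:
drive_tool --series '[[[0, 0, 0], [0, 0, -0.008], 1], [[0, 0, 0], [0, 0, -0.012], 1], [[0, 0, 6.24], [0, 0, 0], 1], [[0, 0, 6.24], [0, 0, 0], 1], [[0, 0, 6.24], [0, 0, 0], 1], [[0, 0, 6.24], [0, 0, 0], 1], [[0, 0, 6.24], [0, 0, 0], 1], [[0, 0, 0], [-0.005, -0.0225, 0], 1], [[0, 0, 0], [-0.005, -0.0225, 0], 1], [[0, 0, 0], [-0.005, -0.0225, 0], 1], [[0, 0, 0], [-0.005, -0.0225, 0], 1], [[0, 0, 0], [-0.005, -0.0225, 0], 1], [[0, 0, 0], [-0.005, -0.0225, 0], 1], [[0, 0, 0], [-0.005, -0.0225, 0], 1], [[0, 0, 0], [-0.005, -0.0225, 0], 1], [[0, 0, 0], [-0.005, -0.0225, 0], 1], [[0, 0, 0], [-0.005, -0.0225, 0], 1], [[0, 0, 0], [0, 0, 0.01], 1], [[0, 0, 0], [0, 0, 0.008], 1], [[0, 0, 0], [0, 0, 0], 1]]'

```text
time: 5.17
tcp_pos: [0.4461, -0.0766, 0.0064]
ee_rot: [[-0.993, 0.117, -0.002], [0.117, 0.993, 0.0], [0.002, 0.0, -1.0]]
ft_force: [-0.0, 0.1, -1.5]
opening: 0.0333
```

Call:
drive_tool --series '[[[0, 0, 0], [0, 0, 0.002], 1], [[0, 0, 0], [0, 0, 0], 1], [[0, 0, 0], [0, 0, 0], 1], [[0, 0, 0], [0, 0, 0], 0.1], [[0, 0, 0], [0, 0, 0], 0.1], [[0, 0, 0], [0, 0, 0], 1], [[0, 0, 0], [0, 0, 0], 1], [[0, 0, 0], [0, 0, 0], 1], [[0, 0, 0], [0, 0, 0], 1], [[0, 0, 0], [0, 0, 0], 1]]'

```text
time: 6.0
tcp_pos: [0.4471, -0.077, 0.0056]
ee_rot: [[-0.993, 0.117, 0.0], [0.117, 0.993, 0.0], [-0.0, 0.0, -1.0]]
ft_force: [-1.0, 2.0, 3.5]
opening: 0.0339
```

Run:
```python
from h import *
snap("top","t3",(210,150,370,270),5); snap("scene","s3")
o=r.get_obs();print(o["time"],o["tcp_pos"],o["ee_rot"],o["opening"],o["ft_force"])
```

```text
6.1 [ 0.44715385 -0.07704496  0.00559402] [[-9.93138390e-01  1.16944819e-01  2.20227716e-04]
 [ 1.16944831e-01  9.93138412e-01  4.28839737e-05]
 [-2.13701546e-04  6.83442136e-05 -9.99999975e-01]] 0.0337388922539843 [-0.37587263  1.80822958  4.96834831]
```

View pics/t3.png

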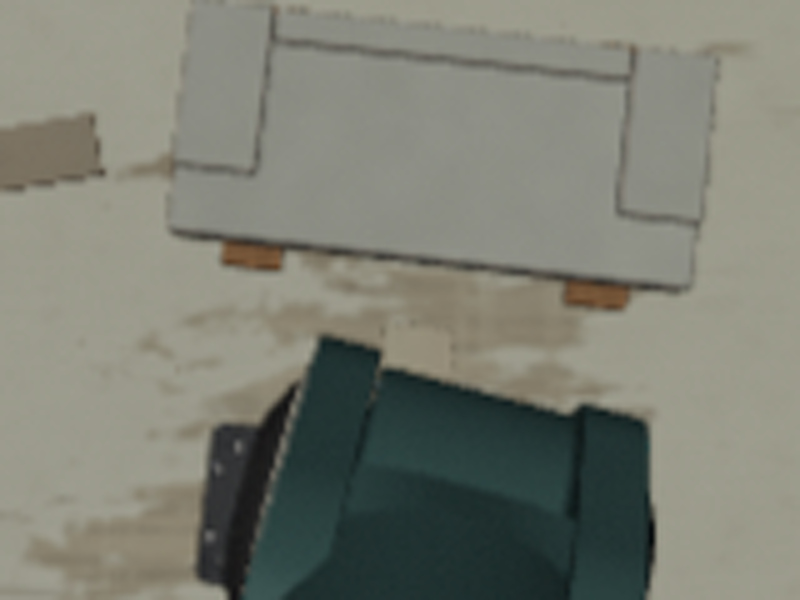

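The thin end shows at (386-452, 326-334), square to the sill; the batten fronts are at (222-280, 268) and (565-627, 305).

Run:
```python
from h import *
f=lambda a:np.array(a)/5+[210,150]
b=world("t3",f([[222,265],[281,270],[564,303],[627,308]]),.016)
s=world("t3",f([[169,232],[692,288]]),.048)
w=world("t3",f([[386,326],[452,334]]),.004)
dd=b[:2].mean(0)-b[2:].mean(0);y=dd/np.linalg.norm(dd);x=np.array([y[1],-y[0],0])
d=s[0]-s[1];print("angles",*[np.degrees(np.arctan2(v[1],v[0]))-90 for v in (dd,d,w[0]-w[1])])
m=b.mean(0)+.01*x;print("mouth",m,s.mean(0));tm=w.mean(0);print("thin",tm, "to mouth fwd,lat",(m-tm)@x,(m-tm)@y,(s.mean(0)-tm)@x,(s.mean(0)-tm)@y)
```

```text
angles -6.686766959575564 -6.509959518963726 -7.26989815147526
mouth [ 0.56566562 -0.09056642  0.016     ] [ 0.56547393 -0.09115297  0.048     ]
thin [ 0.53527974 -0.08767865  0.004     ] to mouth fwd,lat 0.030515440636498775 0.0006700483625952752 0.030393356145878566 6.516773501485555e-05
```

It's aligned within 1 mm and 1°, with about 90 mm to go until tight. I'll push along tool -x.

Call:
drive_tool --series '[[[0, 0, 0], [-0.008, 0, 0], 1], [[0, 0, 0], [-0.01, 0, 0], 1], [[0, 0, 0], [-0.01, 0, 0], 1], [[0, 0, 0], [-0.01, 0, 0], 1], [[0, 0, 0], [-0.01, 0, 0], 1], [[0, 0, 0], [-0.01, 0, 0], 1], [[0, 0, 0], [-0.01, 0, 0], 1], [[0, 0, 0], [-0.008, 0, 0], 1], [[0, 0, 0], [-0.004, 0, 0], 1], [[0, 0, 0], [-0.002, 0, 0], 1], [[0, 0, 0], [0, 0, 0], 1], [[0, 0, 0], [0, 0, 0], 1]]'

```text
time: 7.1
tcp_pos: [0.5286, -0.0868, 0.0054]
ee_rot: [[-0.993, 0.117, 0.0], [0.117, 0.993, -0.0], [-0.0, -0.0, -1.0]]
ft_force: [0.0, -0.1, 0.3]
opening: 0.0337
```

Call:
drive_tool --series '[[[0, 0, 0], [-0.001, 0, 0], 1], [[0, 0, 0], [-0.001, 0, 0], 1], [[0, 0, 0], [-0.001, 0, 0], 1], [[0, 0, 0], [-0.001, 0, 0], 1]]'

```text
time: 7.43
tcp_pos: [0.5326, -0.0873, 0.0055]
ee_rot: [[-0.993, 0.117, 0.0], [0.117, 0.993, -0.0], [-0.0, -0.0, -1.0]]
ft_force: [-0.2, 0.1, 0.1]
opening: 0.0338
```

Call:
drive_tool --series '[[[0, 0, 0], [-0.001, 0, 0], 1], [[0, 0, 0], [-0.001, 0, 0], 1], [[0, 0, 0], [-0.001, 0, 0], 1]]'

```text
time: 7.68
tcp_pos: [0.5355, -0.0876, 0.0054]
ee_rot: [[-0.993, 0.117, -0.0], [0.117, 0.993, -0.0], [0.0, -0.0, -1.0]]
ft_force: [-0.5, 1.0, -1.8]
opening: 0.0334
```

Travel is 89 mm so far with no resistance; I'll continue in small steps.

Call:
drive_tool --series '[[[0, 0, 0], [-0.001, 0, 0], 1], [[0, 0, 0], [-0.001, 0, 0], 1]]'

```text
time: 7.85
tcp_pos: [0.5365, -0.0877, 0.0054]
ee_rot: [[-0.993, 0.117, -0.002], [0.117, 0.993, 0.0], [0.002, 0.0, -1.0]]
ft_force: [-10.5, 0.7, 12.1]
opening: 0.0338
```

Call:
drive_tool --series '[[[0, 0, 0], [-0.001, 0, 0], 1], [[0, 0, 0], [-0.001, 0, 0], 1]]'

```text
time: 8.02
tcp_pos: [0.5368, -0.0878, 0.0054]
ee_rot: [[-0.993, 0.117, -0.005], [0.117, 0.993, 0.001], [0.005, 0.0, -1.0]]
ft_force: [-23.4, 3.9, 26.7]
opening: 0.0338
```

Resistance began 90 mm in, about as expected (23 N). I'll press a little more, then let go and look.

Call:
drive_tool --series '[[[0, 0, 0], [-0.001, 0, 0], 1], [[0, 0, 0], [0, 0, 0], 1]]'

```text
time: 8.18
tcp_pos: [0.5373, -0.0878, 0.0052]
ee_rot: [[-0.993, 0.117, -0.006], [0.117, 0.993, 0.001], [0.006, 0.0, -1.0]]
ft_force: [-21.9, 2.9, 22.3]
opening: 0.0338
```

Call:
drive_tool --series '[[[0, 0, 0], [0, 0, 0], 0], [[0, 0, 0], [0, 0, 0], -0.3], [[0, 0, 0], [0, 0, 0], -0.3], [[0, 0, 0], [0, 0, 0], -0.3], [[0, 0, 0], [0, 0, 0], -0.3], [[0, 0, 0], [0, 0, 0], -0.3], [[0, 0, 0], [0.015, 0, 0], -0.3], [[0, 0, 0], [0.02, 0, 0], -0.3], [[0, 0, 0], [0.02, 0, 0], -0.3], [[0, 0, 0], [0.02, 0, 0], 1], [[0, 0, 0], [0, 0, 0], 1], [[0, 0, 0], [0, 0, 0], 1], [[0, 0, 0], [0, 0, 0], 1], [[0, 0, 0], [0, 0, 0], 1], [[0, 0, 0], [0, 0, 0], 1]]'

```text
time: 9.43
tcp_pos: [0.4666, -0.0795, 0.0055]
ee_rot: [[-0.993, 0.117, 0.0], [0.117, 0.993, -0.0], [-0.0, -0.0, -1.0]]
ft_force: [-0.1, 0.7, -0.4]
opening: 0.0248
```

Run:
```python
from h import *
snap("top","t4",(210,150,370,270),5); snap("scene","s4",(240,170,380,275),5.7)
o=r.get_obs();print(o["time"],o["tcp_pos"],o["opening"],o["ft_force"])
```

```text
9.5333 [ 0.4662679  -0.07944622  0.0054014 ] 0.016767268117272024 [-0.28210982  0.03229695 -0.95190562]
```

View pics/s4.png

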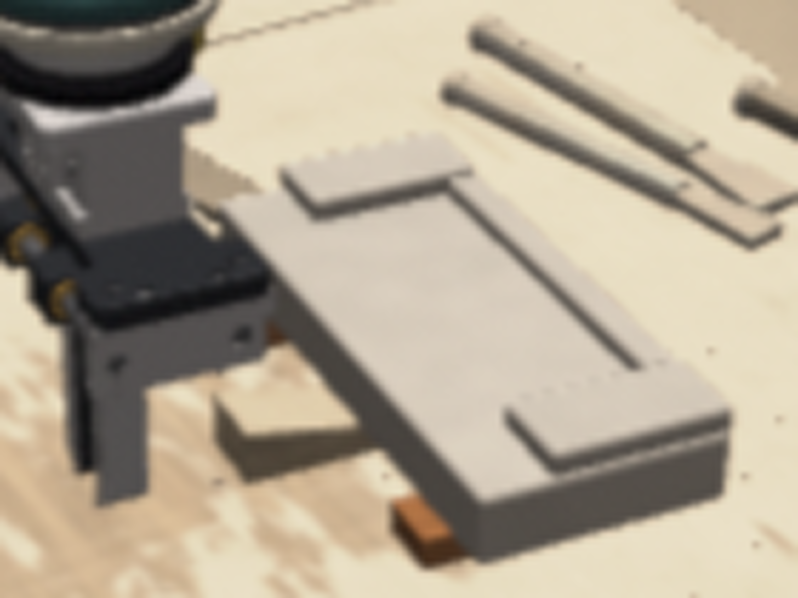

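View pics/t4.png

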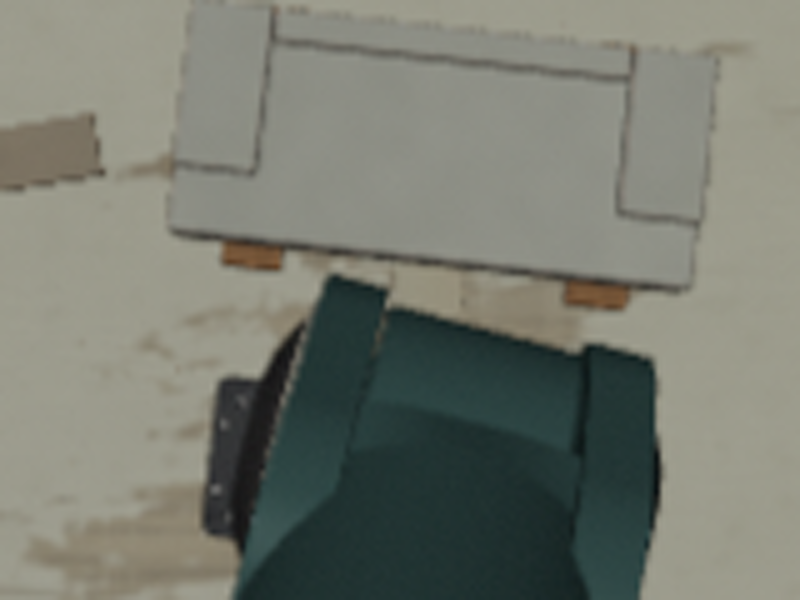

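The wedge lies flat under the sill, with its thick end at (215-370, 370-480) in the scene crop, midway between the battens. I'll seat it with the shut fingertips pushing on the thick end; this also checks that it is tight.

Call:
drive_tool --series '[[[0, 0, 0], [-0.01, 0, 0], 1], [[0, 0, 0], [-0.01, 0, 0], 1], [[0, 0, 0], [-0.01, 0, 0], 1], [[0, 0, 0], [-0.004, 0, 0], 1], [[0, 0, 0], [-0.002, 0, 0], 1], [[0, 0, 0], [0, 0, 0], 1]]'

```text
time: 10.03
tcp_pos: [0.502, -0.0837, 0.0053]
ee_rot: [[-0.993, 0.117, -0.0], [0.117, 0.993, -0.0], [0.0, -0.0, -1.0]]
ft_force: [0.4, 0.6, 0.2]
opening: 0.0002
```

Call:
drive_tool --series '[[[0, 0, 0], [-0.001, 0, 0], 1], [[0, 0, 0], [-0.001, 0, 0], 1], [[0, 0, 0], [-0.001, 0, 0], 1]]'

```text
time: 10.28
tcp_pos: [0.5045, -0.084, 0.0055]
ee_rot: [[-0.993, 0.117, -0.0], [0.117, 0.993, -0.0], [0.0, -0.0, -1.0]]
ft_force: [-0.7, 0.7, 0.2]
opening: 0.0004
```

Call:
drive_tool --series '[[[0, 0, 0], [-0.001, 0, 0], 1], [[0, 0, 0], [-0.001, 0, 0], 1]]'

```text
time: 10.45
tcp_pos: [0.5066, -0.0842, 0.0055]
ee_rot: [[-0.993, 0.117, 0.0], [0.117, 0.993, -0.0], [-0.0, -0.0, -1.0]]
ft_force: [0.3, -0.5, -0.2]
opening: 0.0004
```

Call:
drive_tool --series '[[[0, 0, 0], [-0.001, 0, 0], 1], [[0, 0, 0], [-0.001, 0, 0], 1]]'

```text
time: 10.62
tcp_pos: [0.5087, -0.0845, 0.0055]
ee_rot: [[-0.993, 0.117, 0.0], [0.117, 0.993, -0.0], [-0.0, -0.0, -1.0]]
ft_force: [-0.5, 0.2, -0.1]
opening: 0.0003
```

Call:
drive_tool --series '[[[0, 0, 0], [-0.001, 0, 0], 1], [[0, 0, 0], [-0.001, 0, 0], 1]]'

```text
time: 10.78
tcp_pos: [0.5101, -0.0846, 0.0054]
ee_rot: [[-0.993, 0.117, -0.001], [0.117, 0.993, 0.0], [0.001, 0.0, -1.0]]
ft_force: [-6.7, 1.3, 4.4]
opening: 0.0006
```

Call:
drive_tool --series '[[[0, 0, 0], [-0.001, 0, 0], 1], [[0, 0, 0], [-0.001, 0, 0], 1]]'

```text
time: 10.95
tcp_pos: [0.5101, -0.0846, 0.0051]
ee_rot: [[-0.993, 0.117, -0.005], [0.117, 0.993, 0.001], [0.005, 0.0, -1.0]]
ft_force: [-20.1, 1.8, 16.5]
opening: 0.0005
```

Call:
drive_tool --series '[[[0, 0, 0], [-0.001, 0, 0], 1], [[0, 0, 0], [0, 0, 0], 1]]'

```text
time: 11.12
tcp_pos: [0.5102, -0.0846, 0.0049]
ee_rot: [[-0.993, 0.117, -0.007], [0.117, 0.993, 0.001], [0.007, 0.0, -1.0]]
ft_force: [-19.6, 2.4, 16.9]
opening: 0.0001
```

It stands firm: 20 N moves it only 0.1 mm. I'll back off, lift clear and look.

Call:
drive_tool --series '[[[0, 0, 0], [0.005, 0, 0], 1], [[0, 0, 0], [0.015, 0, 0], 1], [[0, 0, 0], [0.02, 0, 0], 1], [[0, 0, 0], [0.015, 0, -0.03], 1], [[0, 0, 0], [0, 0, -0.04], 1], [[0, 0, 0], [0, 0.035, -0.04], 1], [[0, 0, 0], [0, 0.04, -0.02], 1], [[0, 0, 0], [0, 0.04, 0], 1], [[0, 0, 0], [0, 0.04, 0], 1], [[0, 0, 0], [0, 0.04, 0], 1], [[0, 0, 0], [0, 0.04, 0], 1], [[0, 0, 0], [0, 0.02, 0], 1], [[0, 0, 0], [0, 0, 0], 1]]'

```text
time: 12.2
tcp_pos: [0.4875, 0.1696, 0.1254]
ee_rot: [[-0.994, 0.111, 0.0], [0.111, 0.994, 0.001], [-0.0, 0.001, -1.0]]
ft_force: [-0.5, -0.3, -0.0]
opening: 0.0005
```

Run:
```python
from h import *
snap("top","t5",(210,150,370,270),5); snap("top","t6")
a=np.load("pics/t0.npz")["im"].astype(int);b=np.load("pics/t6.npz")["im"].astype(int);d=abs(a-b).max(2)
for n,(u,v) in dict(tape=(146,160),block=(405,185),offcut=(398,248)).items(): print(n,(d[v-22:v+22,u-25:u+25]>25).sum())
o=r.get_obs();print(o["time"],o["tcp_pos"],o["ft_force"])
```

```text
tape 34
block 0
offcut 0
12.3 [0.48747212 0.16485726 0.12528014] [ 0.48090916 -0.96514044  0.90869565]
```

View pics/t5.png

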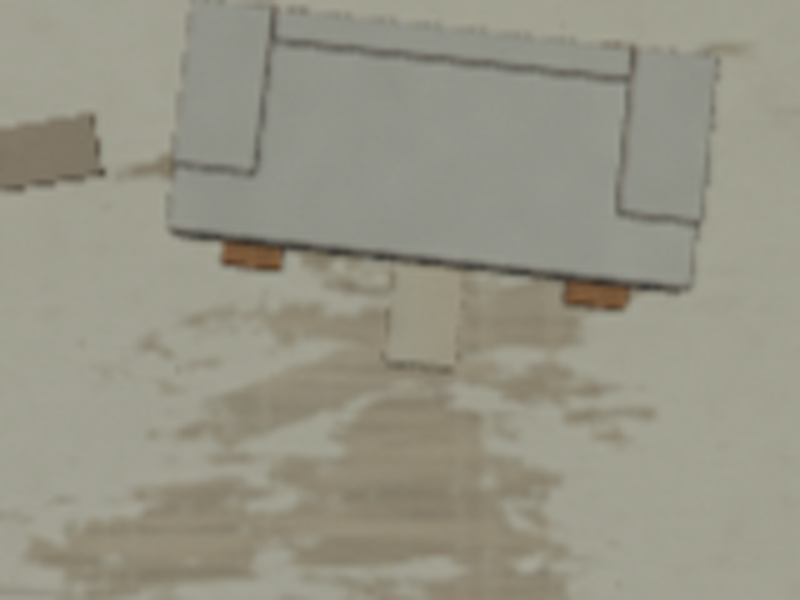

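The wedge shows square to the sill and central, with its thick-end corners at (385,364) and (455,369). I'll check the numbers, and the tape's 34 changed pixels.

Run:
```python
from h import *
w=world("t5",np.array([[385,363],[455,369]])/5+[210,150],.026)
# visible side edges at sill: local height 16 mm
e=world("t5",np.array([[392,268],[461,274]])/5+[210,150],.0155)
x=np.array([.9932,-.1167,0]);y=np.array([.1167,.9932,0]);m=np.array([.5660,-.0906,0])
for p in (w.mean(0),e.mean(0)): print("fwd,lat",(p-m)@x,(p-m)@y)
v=w[0]-w[1];print("end angle",np.degrees(np.arctan2(v[1],v[0]))-90)
v=e.mean(0)-w.mean(0);print("axis",np.degrees(np.arctan2(v[1],v[0])))
a=np.load("pics/t0.npz")["im"];b=np.load("pics/t6.npz")["im"]
d=abs(a.astype(int)-b).max(2)[138:182,121:171]>25;q=np.argwhere(d);print(q.min(0),q.max(0))
f=lambda i:np.argwhere((i[138:182,121:171,2].astype(int)-i[138:182,121:171,0])>50)
for i in (a,b): q=f(i);print(len(q),q.mean(0))
```

```text
fwd,lat -0.04953920977850442 -0.0022116349044831443
fwd,lat -0.0025845361606214087 -0.0008228523444570558
end angle -5.232173949983377
axis -5.007320473814628
[41  5] [43 20]
11 [15.90909091 29.45454545]
52 [18.67307692 28.5       ]
```

The wedge shows 49.5 mm, is 1-2 mm off the middle, and is within about 2° of square. The pixel changes near the tape lie in the window's bottom-left corner, off the tape itself. I'm handing in.

```bash
python3 -c "
from cell import r
print(r.job_done(), r.get_obs()['time'])"
```

```text
the job is handed in; nothing more can be done
the job is handed in; nothing more can be done
```

The wedge is tight under the middle of the sill, thin end in, and the job is handed in. I gripped it by the thick end, turned it square to the edge and slid it into the gap flat on the bench. Then I let go and pressed once more on the thick end with the shut fingertips.

**Last checks**
- **Tightness:** a 20 N push moved it only about 0.1 mm. About 49.5 mm still shows, against the expected 50 mm.
- **Position:** it sits 1–2 mm off the middle and within about 2° of square.
- **Robot:** it is clear of everything, and the last reading before hand-in was 12.3 s, against the 43 s limit.
- **Offcut and rubbing block:** there was no change in the top view.
- **Tape measure:** 34 pixels changed, in a corner of the checked area and away from the tape. I think this is the arm or its shadow. A colour check to confirm that was inconclusive because its count of yellow pixels differed between the two pictures. The arm never went near the tape.

One move call was refused for having 21 rows and was resent with 20; nothing moved in between.

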